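Centre the tin on the balance pan against its two stops

TASK

Set the blue tin upright and gently on the small square pan of the bench balance. Then slide it along the pan until it bears on the back stop and the side stop at the same time, with a light steady push of about 5 to 10 N on each, never a hard shove, and let go. Leave it standing at rest wholly on the pan with no edge overhanging, and leave the dropper bottle, cup and spool where they are.

Things in the scene. Friction and masses are not known exactly. Their poses are not given: they have to be found in the camera images.
- tin_mid (a point): Centre (half-way up) of the blue lacquered round tin with a fixed brown lid, standing on the worktop. Body 64 mm across from its foot to 76 mm up, lid 60 mm across above that, 94 mm tall in all (this point is 47 mm above the foot). About 0.3 to 0.5 kg. z points up. Best gripped across the body 55 to 70 mm above the foot, clear of the stops.
- tin: The same tin; its origin is the centre of its foot, z up. It drags on the polished pan with a friction of 0.24 to 0.36 times the load on its foot: 0.7 to 1.8 N under its own weight, far more if it is held and pressed down or tilted, so not all of a sideways push reaches the stops; eased of its weight, or raised a mm, it feels the stops cleanly. The pads are slick (0.1 to 0.15).
- pan: Square rigid steel pan, 76 x 76 x 4 mm, 6 mm wider than the tin all round, on a white bench balance (150 x 150 mm) fixed to the worktop at a different place and turn each time. Origin at the centre of the pan's upper face, 50 mm above the worktop; z up, x towards the back stop, y towards the side stop. Its -x and -y edges are open.
- back_stop: Rigid aluminium post on the balance behind the pan's +x edge; origin at its foot, 67 mm from the pan's centre, 11 mm below the pan's face. Its screw carries a flat black pad square to the pan's x, 28 mm wide, 5 to 30 mm above the pan (post top 32 mm). The setting changes and is not measured: pad face 29 to 35 mm from the pan's centre; only contact tells. It does not yield.
- side_stop: The same kind of stop behind the pan's +y edge: origin 67 mm from the pan's centre along +y, 11 mm below the pan's face; pad face square to the pan's y, 29 to 35 mm from the pan's centre, set independently of the other stop and not measured.
- dropper_bottle: Brown dropper bottle with a black bulb, 33 mm across, 102 mm tall, standing on the worktop to the right; origin at the centre of its foot. Bystander.
- cup: White plastic sample cup, 71 mm across, 73 mm tall, standing on the worktop to the left; origin at the centre of its foot. Bystander.
- spool: Spool of solder wire with black flanges, 60 mm across, 40 mm tall, standing in front of the dispensing machine; origin at the centre of its foot. Bystander.
Not all that is in view belongs to the job. Leave any green or purple look-alike of the tin alone.

How it is judged:
By the outcome, as a careful person would: the job done as asked, in the order asked, and still so for the second after the job is handed in, with the robot touching nothing.
It also fails if it takes over 54 s, if anything falls off the work surface, if the arm or the gripper's body presses on something with over 40 N, if the wrist force passes 120 N, or if a joint passes its speed limit or range.

ROBOT

A 6-joint arm with a two-finger parallel gripper is mounted at the origin on a cart in front of the work surface, level with it; the furniture and walls round the work are solid. World frame = base frame: x ahead of the robot, y to its left, z up, the work surface at z = 0. Lengths are in m, angles in rad, forces in N, time in s.
With the tool pointing down it reaches from about 0.375 to 0.9 m from the base axis. Payload 3.1 kg.
Tool frame: the origin (TCP) lies midway between the tips of the shut fingers; the grasp point (between the pads) lies 19 mm behind it; z points along the fingers, y is the line along which they close (so a half turn about z gives the same grasp; the last joint's range is limited). The gripper opens to 85 mm and grips with 20 to 120 N. Pads are 22 mm wide; open, the fingers measure 114 mm over their backs; the gripper's body (76 mm by 85 mm) begins 54 mm behind the grasp point. The pads swing forward as they close: fully open they stand 13 mm farther back than shut.
Start: joints at [0.979, 0.527, 1.433, -0, 1.181, -0.178], TCP at [0.251, 0.572, 0.231] pointing down, gripper open.
Joint ranges: [-3.08, 3.08], [-0.75, 2.2], [0.22, 2.44], [-1.43, 4.57], [0, 2.65], [-2.85, 2.85]. Speed limits (rad/s): [2.79, 2.79, 3.14, 3.14, 3.14, 3.14].

INTERFACE

Orientations are given as a unit quaternion [x, y, z, w].
In Python, from station import manip gives the robot as it stands.
- The arm moves only by the tool move_arm, never from a script. Its argument "increments" is a list that holds one entry, the list of rows, each a list of 5 numbers: the gripper's target within -1 to 1 (shut at 1, half-way at 0, fully open at -1), then the shift along the world's x, y, z in m, then the turn about the world's z in degrees. In form: [[[fingers, dx, dy, dz, twist], ...]]. A call has 1 to 8 rows; each row shifts and turns the commanded pose from where the row before left it; what a row does not reach is not made up. A row lasts 1/10 s, in which the tool goes at most 50 mm and 8.59 degrees, less where a joint would pass 70% of its speed; a pose out of reach is approached as far as the arm can. A call with a gripper value outside its range is refused whole. The fingers move at their own pace and stop on an object; "newtons" is the grip in N (left out, the last holds). Time passes only in rows, so rows that do not move let the fingers close. It gives the time, the measured TCP pose, the force, the opening and the grip force at its end, in the units of the state.
- manip.sense(): the state, without advancing time (a new reading comes with each control period).
- manip.snapshot(name): name is "scene" or "top" or "wrist"; returns a dict with "img" (384x512x3 uint8, red, green, blue), "fx", "fy", "cx", "cy" (pixels), "k1" (the pictures are not rectified: a ray, as slopes to the right and down, at radius r is drawn at 1 + k1 r^2 times it, then the intrinsics apply), "world_to_cam" (4x4, takes a point from world to camera coordinates); the wrist camera has in their place "tool_from_camera" (4x4, takes a point from camera to tool coordinates, whose origin is the TCP and whose axes are the flange's). Camera axes: x right, y down, z forward; pixel columns grow to the right and rows downward; lengths in m; the calibration is good to about 2 mm. A picture is of the moment at which its call begins: read the wrist's pose just before it. There is no depth.
- manip.sign_off(): hands the job in; it is judged then, once.
Trained networks look in the newest picture that a camera, given by its name, has taken for a name from the list of things; names that differ only in an ending like _2 or _b are one class to them, and where a whole thing is asked for, a point or a joint stands for the part that bears it (a point fixed in the world has none). Each returns a list of dicts, best first, with "confidence" (0 to 1); they miss things now and then, are a little off and sometimes report something else, mostly with a low value. They report only what shows in the picture. A call takes as long as a camera call. They do not tell look-alikes from the thing itself.
- manip.spot_in(label, camera): "xyz" ([x, y, z] in m, in world coordinates, good to about 4 mm: the middle of the surface that is visible of it).
- manip.mark_of(label, camera): "xyz" ([x, y, z] in m, in world coordinates, good to about 4 mm: a listed point, or the origin of a listed thing).
The state is a dict: "t": time; "q": joint angles; "qd": joint speeds; "tau": joint torques, N m; "tcp_pos": TCP position; "tool_rot": TCP orientation; "force": force on the tool from outside, world axes, zero at the start; "ft_torque": the same for the moment, N m; "finger_gap": opening from 0.0 (shut) to 1.0 (fully open); "gripper_force": force on a finger pad.
Only numpy, scipy, OpenCV 4.12 (cv2) and the standard library are available. Lean on these libraries where they do the work, as an engineer would, in place of code of your own. Each camera call takes 0.05 s, during which the arm holds its last target. There are 200 camera calls.

## Working session

There is one attempt and no reset: what is moved stays moved. The work goes in short steps, Python scripts to look and compute and a tool call to move; the robot and the scene stay as the last step left them, time stands still between calls to the robot, and variables do not carry over. Pictures are saved under pics/ and viewed, at most 10 in all, crops included, and the job is handed in when it is done.

Besides the shell and the picture viewer there is one more tool, called after "Emit:" by a JSON object that holds its "method" and its "body", one argument or row to a line. move_arm: Moves the arm, as the interface text tells. Its arguments: {"type":"object","properties":{"increments":{"type":"array","items":{"type":"array","items":{"type":"array","items":{"type":"number"}}}},"newtons":{"type":"number"}},"required":["increments"]}

```bash
mkdir -p pics; cat > h.py <<'E'
import numpy as np, cv2
from station import manip
def snap(n,f=None):
    s=manip.snapshot(n)
    if f: cv2.imwrite('pics/'+f,s['img'][:,:,::-1])
    return s
def proj(s,p):
    c=s['world_to_cam']@np.append(p,1); a,b=c[0]/c[2],c[1]/c[2]; k=1+s['k1']*(a*a+b*b)
    return s['fx']*a*k+s['cx'], s['fy']*b*k+s['cy']
def ray(s,u,v,z):
    K=np.array([[s['fx'],0,s['cx']],[0,s['fy'],s['cy']],[0,0,1]])
    a,b=(u-s['cx'])/s['fx'],(v-s['cy'])/s['fy']; x,y=a,b
    for _ in range(20):
        k=1+s['k1']*(x*x+y*y); x,y=a/k,b/k
    M=np.linalg.inv(s['world_to_cam']); o=M[:3,3]; d=M[:3,:3]@[x,y,1]
    return o+d*(z-o[2])/d[2]
E
python3 - <<'E'
from h import *
for c in ('scene','top'):
    s=snap(c,c+'0.png')
    for l in ('tin_mid','tin','pan','back_stop','side_stop','dropper_bottle','cup','spool'):
        for r in manip.mark_of(l,c)[:4]:
            print(c,l,np.round(r['xyz'],3),round(r['confidence'],2),np.round(proj(s,r['xyz'])))
print(manip.sense())
a=cv2.imread('pics/scene0.png');b=cv2.imread('pics/top0.png')
E
```

```text
scene tin_mid [ 0.553 -0.262  0.049] 0.88 [323. 226.]
scene tin_mid [ 0.455 -0.377  0.047] 0.84 [338. 260.]
scene tin_mid [ 0.45  -0.26   0.051] 0.73 [304. 242.]
scene tin [ 0.556 -0.266 -0.002] 0.95 [323. 237.]
scene tin [ 0.457 -0.383  0.001] 0.91 [338. 272.]
scene tin [ 0.469 -0.155 -0.003] 0.81 [281. 236.]
scene tin [ 0.453 -0.263 -0.002] 0.78 [304. 254.]
scene pan [0.438 0.256 0.051] 0.73 [191. 180.]
scene back_stop [0.506 0.265 0.038] 0.43 [203. 174.]
scene side_stop [0.428 0.319 0.043] 0.58 [179. 176.]
scene dropper_bottle [ 0.547 -0.414 -0.003] 0.67 [362. 261.]
scene dropper_bottle [ 0.466 -0.157  0.051] 0.33 [281. 224.]
scene cup [0.542 0.406 0.002] 0.65 [188. 165.]
scene spool [ 0.539  0.025 -0.002] 0.84 [255. 203.]
top tin_mid [ 0.553 -0.264  0.049] 0.72 [337. 170.]
top tin_mid [ 0.466 -0.155  0.047] 0.7 [302. 197.]
top tin_mid [ 0.452 -0.378  0.047] 0.65 [373. 202.]
top tin_mid [ 0.45  -0.258  0.046] 0.58 [335. 203.]
top tin [ 0.553 -0.266  0.001] 0.85 [335. 172.]
top tin [ 0.456 -0.377 -0.   ] 0.74 [368. 203.]
top tin [0.504 0.264 0.037] 0.71 [168. 184.]
top tin [ 0.452 
[... 252 characters left out ...]
0.022 0.   ] 0.52 [245. 174.]
{'t': 0.9, 'q': array([ 9.78530145e-01,  5.27470776e-01,  1.43268636e+00, -6.20365084e-06,
        1.18140117e+00, -1.78502455e-01]), 'qd': array([-0.00146668,  0.00143655,  0.00141856, -0.00026528, -0.00083399,
        0.00097   ]), 'tau': array([ 7.18890215e-05, -4.42299128e+01, -1.78427768e+01, -2.71618737e-04,
        7.46059777e-04, -1.20081907e-05]), 'tcp_pos': array([0.25125414, 0.57225699, 0.23133273]), 'tool_rot': array([2.05408105e-01, 9.78676407e-01, 1.48383225e-05, 9.11623057e-06]), 'force': array([0.44776647, 0.39470798, 0.32742996]), 'ft_torque': array([ 0.01895585, -0.08111713,  0.02919188]), 'gripper_force': 0.0, 'finger_gap': 0.9972633751843369}
```

View pics/scene0.png

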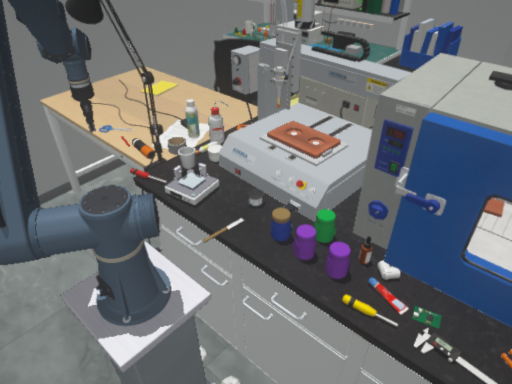

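View pics/top0.png

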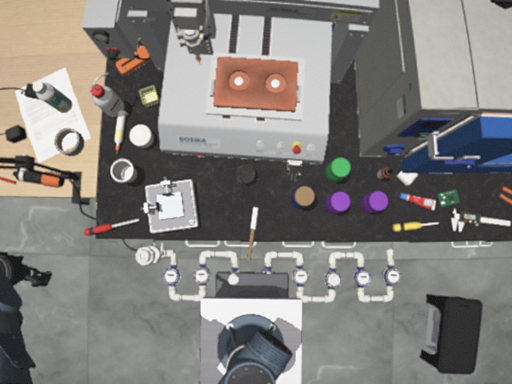

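Candidates: blue body with brown lid at scene (281,226) / top (304,197); green at (326,226) / (340,170); purple at (305,242) / (340,202) and (338,260) / (376,202). By the description it's the first, at world (0.467, -0.155). I'll check a close crop and what the wrist camera sees.

```bash
python3 - <<'E'
from h import *
a=cv2.imread('pics/scene0.png')[130:290,160:380]; b=cv2.imread('pics/top0.png')[150:250,100:400]
w=snap('wrist'); print(w['tool_from_camera'],w['fx'],w['k1'])
A=cv2.resize(a,(440,320),interpolation=3);B=cv2.resize(b,(780,260),interpolation=3)
W=cv2.resize(w['img'][:,:,::-1],(340,255))
o=np.zeros((590,780,3),np.uint8);o[:320,:440]=A;o[:255,440:]=W;o[330:]=B
cv2.imwrite('pics/crop.png',o)
E
```

```text
[[ 4.67142715e-06 -9.59705335e-01 -2.81008309e-01  7.22167889e-02]
 [ 9.99999264e-01 -3.36467498e-04  1.16573449e-03 -3.53958993e-04]
 [-1.21331177e-03 -2.81008107e-01  9.59704627e-01 -1.42242097e-01]
 [ 0.00000000e+00  0.00000000e+00  0.00000000e+00  1.00000000e+00]] 341.35305301523954 -0.09367637141217765
```

View pics/crop.png

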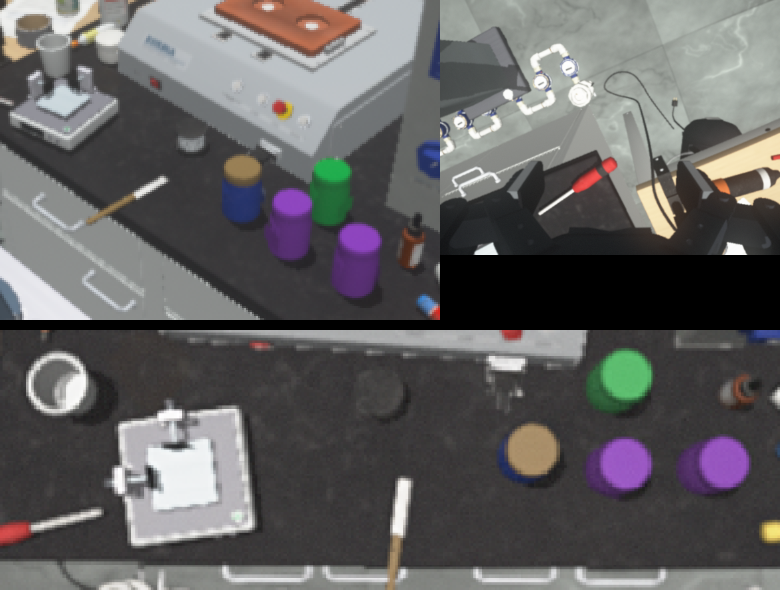

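The crop confirms it: the tin with the brown lid and blue body sits left of the green and purple ones. The balance at top-image (170,206) has its back stop towards +x and its side stop towards +y, turned by about +8°. Next I'll move over the balance for a precise look.

Emit:
{"method": "move_arm", "body": {
  "increments": [
    [[-1,0.023,-0.04,0.004,-1.7],[-1,0.023,-0.04,0.004,-1.7],[-1,0.023,-0.04,0.004,-1.7],[-1,0.023,-0.04,0.004,-1.7],[-1,0.023,-0.04,0.004,-1.7],[-1,0.023,-0.04,0.004,-1.7],[-1,0.023,-0.04,0,-1.6],[-1,0.023,-0.037,0,-1.5]]
  ]
}}

```text
t: 1.75
tcp_pos: [0.4361, 0.2534, 0.2558]
tool_rot: [0.318, 0.948, 0.0, 0.0]
force: [0.8, 1.2, -0.6]
finger_gap: 0.999
gripper_force: 0.0
```

Emit:
{"method": "move_arm", "body": {
  "increments": [
    [[-1,0,0,0,0],[-1,0,0,0,0],[-1,0,0,0,0]]
  ]
}}

```text
t: 2.05
tcp_pos: [0.4347, 0.2558, 0.2553]
tool_rot: [0.317, 0.948, 0.0, -0.0]
force: [0.1, 1.1, 0.1]
finger_gap: 1.003
gripper_force: 0.0
```

```bash
cat >> h.py <<'E'
from scipy.spatial.transform import Rotation as R
def wsnap(f=None):
    st=manip.sense(); s=snap('wrist',f); T=np.eye(4)
    T[:3,:3]=R.from_quat(st['tool_rot']).as_matrix();T[:3,3]=st['tcp_pos']
    s['world_to_cam']=np.linalg.inv(T@s['tool_from_camera']); return s
E
python3 - <<'E'
from h import *
s=wsnap('w1.png');print(manip.sense()['tcp_pos'],manip.sense()['tool_rot'],manip.sense()['force'])
for l in ('pan','back_stop','side_stop'):
    for r in manip.mark_of(l,'wrist')[:2]: print(l,np.round(r['xyz'],4),round(r['confidence'],2),np.round(proj(s,r['xyz'])))
import pickle;pickle.dump(s,open('w1.pkl','wb'))
E
```

```text
[0.43448824 0.25615186 0.25527189] [ 3.16639164e-01  9.48546020e-01  3.13528857e-05 -2.93237861e-04] [-0.2670034  -0.11515169  0.46697596]
pan [0.436  0.2524 0.0531] 0.91 [254. 163.]
back_stop [0.5412 0.4056 0.0011] 0.58 [410. 147.]
side_stop [0.4271 0.3186 0.0351] 0.98 [299. 115.]
```

View pics/w1.png

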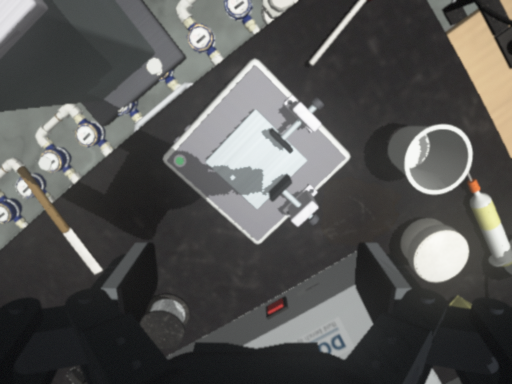

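The pan shows as a light square centred near (256,158), with stop pads near (283,138) and (276,187) on its right-hand sides. I'll zoom in on its corners.

```bash
python3 - <<'E'
from h import *
import pickle
s=pickle.load(open('w1.pkl','rb'))
c=s['img'][95:220,195:320,::-1]
c=cv2.resize(c,None,fx=4.7,fy=4.7,interpolation=cv2.INTER_CUBIC)
P=np.array([.436,.2535,.05])
for g,col in ((8,(0,0,255)),):
    y=np.radians(g);X=np.array([np.cos(y),np.sin(y),0]);Y=np.array([-np.sin(y),np.cos(y),0])
    q=[proj(s,P+.038*(a*X+b*Y)) for a,b in ((1,1),(1,-1),(-1,-1),(-1,1))]; print(np.round(q,1))
    cv2.polylines(c,[np.int32((np.array(q)-[195,95]+.5)*4.7)],True,col,1)
cv2.imwrite('pics/z.png',c)
E
```

```text
[[306.5 161.6]
 [254.9 210.2]
 [203.3 161.6]
 [254.9 108.9]]
```

View pics/z.png

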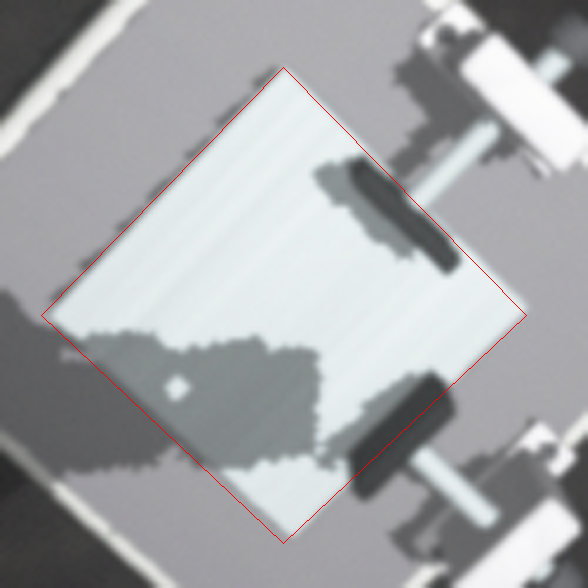

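Emit:
{"method": "move_arm", "body": {
  "increments": [
    [[-1,0.004,-0.045,0,0],[-1,0.004,-0.045,0,0],[-1,0.004,-0.045,0,0],[-1,0.004,-0.045,0,0],[-1,0.004,-0.045,0,0],[-1,0.004,-0.045,0,0],[-1,0.004,-0.045,0,0],[-1,0.004,-0.045,0,0]]
  ]
}}

```text
t: 3.05
tcp_pos: [0.4674, -0.1058, 0.2555]
tool_rot: [0.317, 0.949, 0.0, 0.0]
force: [1.7, 0.1, -0.1]
finger_gap: 0.996
gripper_force: 0.0
```

Emit:
{"method": "move_arm", "body": {
  "increments": [
    [[-1,0,-0.03,-0.04,0],[-1,0,-0.02,-0.03,0],[-1,0,0,0,0],[-1,0,0,0,0]]
  ]
}}

```text
t: 3.45
tcp_pos: [0.4671, -0.154, 0.1851]
tool_rot: [0.317, 0.948, 0.0, -0.001]
force: [-0.7, 0.1, 1.3]
finger_gap: 0.998
gripper_force: 0.0
```

```bash
python3 - <<'E'
from h import *
import pickle
print(manip.sense()['tcp_pos'],manip.sense()['force'])
s=wsnap('w2.png')
for l in ('tin','tin_mid'):
    for r in manip.mark_of(l,'wrist')[:4]: print(l,np.round(r['xyz'],4),round(r['confidence'],2),np.round(proj(s,r['xyz'])))
w=pickle.load(open('w1.pkl','rb'))
y=np.radians(8);X=np.array([np.cos(y),np.sin(y),0]);Y=np.array([-np.sin(y),np.cos(y),0]);P=np.array([.436,.2535,.05])
for n,ax,pts in (('side',Y,[(350,175),(440,270)]),('back',X,[(428,375),(345,455)])):
    for p in pts:
        u,v=np.array(p)/4.7-.5+[195,95]; print(n,(ray(w,u,v,.08)-P)@ax)
E
```

```text
[ 0.46713455 -0.15398556  0.18505952] [-0.69519842  0.12428242  1.28957344]
tin [ 0.4708 -0.1546  0.004 ] 0.91 [258. 168.]
tin [ 0.4514 -0.3763 -0.0019] 0.76 [ 88. 270.]
tin [ 0.4558 -0.2613 -0.001 ] 0.7 [167. 216.]
tin [ 0.5559 -0.2634  0.0032] 0.64 [225. 287.]
tin_mid [ 0.5548 -0.2658  0.0489] 0.92 [218. 314.]
tin_mid [ 0.4539 -0.3748  0.0497] 0.89 [ 68. 298.]
tin_mid [ 0.45   -0.2643  0.0484] 0.86 [146. 233.]
tin_mid [ 0.542   0.0238 -0.0007] 0.19 [447. 117.]
side 0.03378588116288056
side 0.03326497470772465
back 0.02512397029412834
back 0.025340756941159535
```

View pics/w2.png

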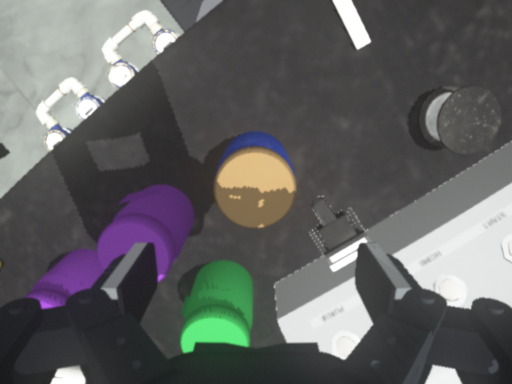

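The lid circle spans (215..296, 147..227), centred near (255.5,187).

```bash
python3 - <<'E'
from h import *
s=wsnap()
m=cv2.inRange(cv2.cvtColor(s['img'],cv2.COLOR_RGB2HSV),(8,60,60),(25,255,255));m[:130]=0;m[240:]=0;m[:,:200]=0;m[:,310:]=0
c=max(cv2.findContours(m,0,1)[0],key=cv2.contourArea);(u,v),r=cv2.minEnclosingCircle(c)
e=cv2.fitEllipse(c);print(u,v,r,e)
for z in (.094,):print(ray(s,u,v,z),ray(s,*e[0],z),ray(s,u+r,v,z)-ray(s,u-r,v,z))
E
```

```text
253.2283477783203 185.56036376953125 41.466793060302734 ((253.3401336669922, 185.42730712890625), (79.92098999023438, 81.41255187988281), 90.63053894042969)
[ 0.46382878 -0.15309792  0.094     ] [ 0.46379758 -0.15297411  0.094     ] [0.03574115 0.0475736  0.        ]
```

Emit:
{"method": "move_arm", "body": {
  "increments": [
    [[-1,-0.002,0.001,-0.04,0],[-1,0,0,-0.04,0],[-1,0,0,-0.03,0],[-1,0,0,-0.025,0],[-1,0,0,-0.012,0],[-1,0,0,0,0]]
  ]
}}

```text
t: 4.25
tcp_pos: [0.4652, -0.153, 0.0378]
tool_rot: [0.317, 0.948, 0.0, -0.001]
force: [0.3, 0.0, 1.4]
finger_gap: 1.002
gripper_force: 0.0
```

Emit:
{"method": "move_arm", "body": {
  "increments": [
    [[1,0,0,0,0],[1,0,0,0,0],[1,0,0,0,0],[1,0,0,0,0],[1,0,0,0,0],[1,0,0,0,0]]
  ],
  "newtons": 70
}}

```text
t: 4.85
tcp_pos: [0.4662, -0.1542, 0.0404]
tool_rot: [0.317, 0.948, -0.0, 0.002]
force: [-1.3, 0.2, 6.0]
finger_gap: 0.71
gripper_force: 74.7
```

Emit:
{"method": "move_arm", "body": {
  "increments": [
    [[1,0,0,0.005,0],[1,0,0,0.01,0],[1,0,0,0.02,0],[1,0,0,0.03,0],[1,0,0,0.04,0],[1,0,0,0.02,0],[1,0,0,0,0],[1,0,0,0,0]]
  ]
}}

```text
t: 5.65
tcp_pos: [0.4647, -0.1534, 0.1635]
tool_rot: [0.317, 0.948, 0.0, 0.0]
force: [0.6, -0.4, -5.2]
finger_gap: 0.711
gripper_force: 77.4
```

```bash
python3 - <<'E'
from h import *
s=wsnap('w3.png');st=manip.sense();print(st['tcp_pos'],st['force'],st['finger_gap'],st['gripper_force'])
print(R.from_quat(st['tool_rot']).as_matrix())
sc=snap('scene');c=cv2.resize(sc['img'][150:290,220:380,::-1],(480,420),interpolation=2)
o=np.zeros((420,780,3),np.uint8);o[:,:480]=c;o[:225,480:]=cv2.resize(s['img'][:,:,::-1],(300,225));cv2.imwrite('pics/c3.png',o)
E
```

```text
[ 0.46418046 -0.15311804  0.16261109] [-0.36339922  0.0829269  -4.97176661] 0.7095768973540774 77.41785985417664
[[-7.98501838e-01  6.01989289e-01 -1.92600044e-03]
 [ 6.01988228e-01  7.98504126e-01  1.15527319e-03]
 [ 2.23338139e-03 -2.36941823e-04 -9.99997478e-01]]
```

View pics/c3.png

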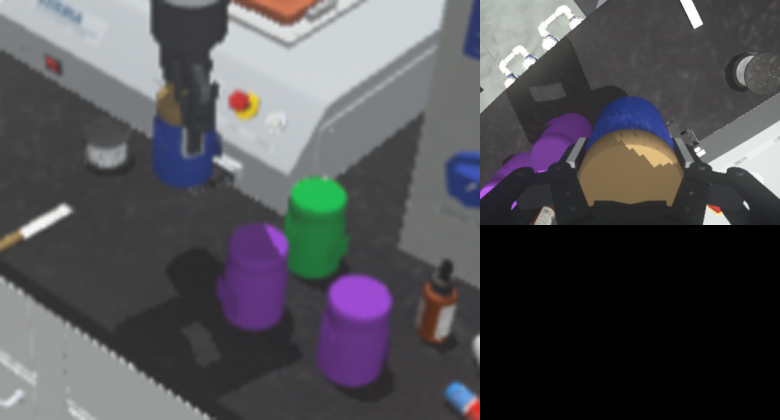

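Tin gripped and upright, weighing about 5 N, with its foot 40 mm below the TCP; the green and purple ones haven't moved. Carrying it to the balance.

Emit:
{"method": "move_arm", "body": {
  "increments": [
    [[1,-0.0033,0.02,0,0],[1,-0.0033,0.04,0,0],[1,-0.0033,0.048,0,0],[1,-0.0033,0.048,0,0],[1,-0.0033,0.048,0,0],[1,-0.0033,0.048,0,0],[1,-0.0033,0.048,0,0],[1,-0.0033,0.048,0,0]]
  ]
}}

```text
t: 6.55
tcp_pos: [0.4373, 0.1959, 0.1616]
tool_rot: [0.317, 0.948, -0.001, -0.002]
force: [1.8, -0.3, -4.3]
finger_gap: 0.715
gripper_force: 77.5
```

Emit:
{"method": "move_arm", "body": {
  "increments": [
    [[1,-0.0033,0.035,0,0],[1,-0.0033,0.02,0,0],[1,0,0,0,0],[1,0,0,-0.02,0],[1,0,0,-0.02,0],[1,0,0,-0.01,0],[1,0,0,0,0],[1,0,0,0,0]]
  ]
}}

```text
t: 7.35
tcp_pos: [0.4324, 0.2487, 0.113]
tool_rot: [0.318, 0.948, -0.0, -0.0]
force: [0.4, 1.0, -4.3]
finger_gap: 0.711
gripper_force: 77.6
```

```bash
python3 - <<'E'
from h import *
s=wsnap('w4.png');st=manip.sense();print(st['tcp_pos'],st['force'],st['tool_rot'])
P=np.array([.436,.2535,.05]);y=np.radians(8);X=np.array([np.cos(y),np.sin(y),0]);Y=np.array([-np.sin(y),np.cos(y),0])
c=s['img'][:,:,::-1].copy()
q=[proj(s,P+.038*(a*X+b*Y)) for a,b in ((1,1),(1,-1),(-1,-1),(-1,1))]
cv2.polylines(c,[np.int32(np.round(np.array(q)*16))],True,(0,0,255),1,shift=4)
cv2.imwrite('pics/w4o.png',cv2.resize(c,(768,576),interpolation=2))
E
```

```text
[0.43281271 0.24898324 0.11354842] [ 0.53278215 -0.10295643 -4.52144089] [3.17652723e-01 9.48207083e-01 1.30478550e-04 2.43715060e-04]
```

View pics/w4o.png

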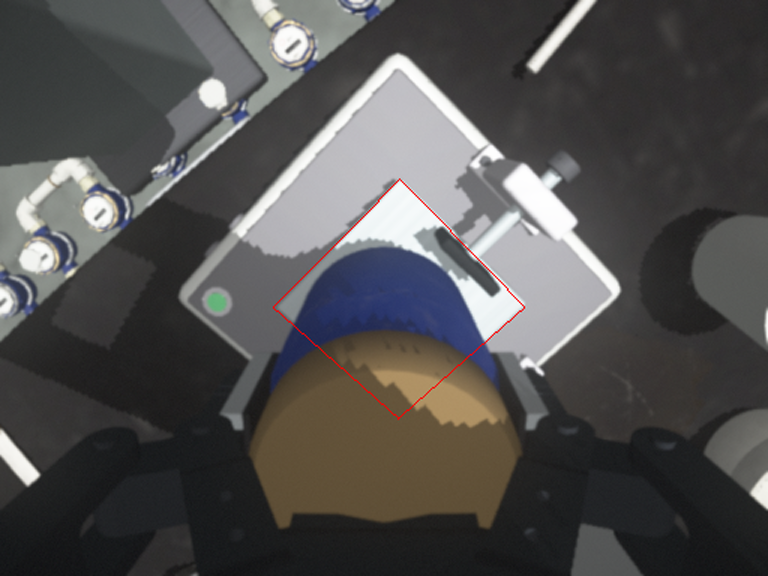

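The pan outline still matches the model at (400,180)-(525,307)-(400,418)-(273,307). The tin hangs over it, clear of the side pad at (467,260). Lowering.

Emit:
{"method": "move_arm", "body": {
  "increments": [
    [[1,0,0,-0.006,0],[1,0,0,-0.006,0],[1,0,0,-0.005,0],[1,0,0,-0.002,0],[1,0,0,0,0],[1,0,0,0,0]]
  ]
}}

```text
t: 8.0
tcp_pos: [0.4323, 0.2493, 0.0943]
tool_rot: [0.317, 0.948, 0.0, 0.0]
force: [-0.3, 0.7, -5.1]
finger_gap: 0.71
gripper_force: 77.6
```

Emit:
{"method": "move_arm", "body": {
  "increments": [
    [[1,0,0,-0.001,0],[1,0,0,-0.001,0],[1,0,0,0,0],[1,0,0,0,0]]
  ]
}}

```text
t: 8.4
tcp_pos: [0.4323, 0.2492, 0.0923]
tool_rot: [0.317, 0.948, 0.0, 0.0]
force: [-0.8, 0.7, -4.8]
finger_gap: 0.711
gripper_force: 77.6
```

Emit:
{"method": "move_arm", "body": {
  "increments": [
    [[1,0,0,-0.0005,0],[1,0,0,-0.0005,0],[1,0,0,0,0],[1,0,0,0,0]]
  ]
}}

```text
t: 8.8
tcp_pos: [0.4323, 0.2492, 0.0913]
tool_rot: [0.317, 0.948, -0.0, -0.0]
force: [0.6, 0.9, -4.0]
finger_gap: 0.712
gripper_force: 77.6
```

Emit:
{"method": "move_arm", "body": {
  "increments": [
    [[1,0,0,-0.0005,0],[1,0,0,-0.0005,0],[1,0,0,0,0],[1,0,0,0,0]]
  ]
}}

```text
t: 9.2
tcp_pos: [0.4323, 0.2493, 0.0906]
tool_rot: [0.317, 0.948, 0.0, 0.0]
force: [-1.2, -0.7, 0.3]
finger_gap: 0.713
gripper_force: 78.0
```

The tin now stands on the pan, which carries its full weight. I'll ease the load a little and slide it toward the back stop in small steps.

Emit:
{"method": "move_arm", "body": {
  "increments": [
    [[1,0,0,0.0003,0],[1,0.0005,7e-05,0,0],[1,0.0005,7e-05,0,0],[1,0,0,0,0],[1,0,0,0,0]]
  ]
}}

```text
t: 9.7
tcp_pos: [0.433, 0.2493, 0.0906]
tool_rot: [0.317, 0.948, -0.0, -0.0]
force: [-1.8, -1.0, -0.2]
finger_gap: 0.708
gripper_force: 78.1
```

Emit:
{"method": "move_arm", "body": {
  "increments": [
    [[1,0.0005,7e-05,0,0],[1,0,0,0,0],[1,0,0,0,0]]
  ]
}}

```text
t: 10.0
tcp_pos: [0.4339, 0.2495, 0.0906]
tool_rot: [0.317, 0.948, 0.0, 0.0]
force: [-2.1, -0.3, -0.7]
finger_gap: 0.713
gripper_force: 78.0
```

Emit:
{"method": "move_arm", "body": {
  "increments": [
    [[1,0.0005,7e-05,0,0],[1,0,0,0,0],[1,0,0,0,0]]
  ]
}}

```text
t: 10.3
tcp_pos: [0.4344, 0.2495, 0.0906]
tool_rot: [0.317, 0.948, 0.0, 0.0]
force: [-2.0, -0.4, -0.4]
finger_gap: 0.707
gripper_force: 78.1
```

Emit:
{"method": "move_arm", "body": {
  "increments": [
    [[1,0.0005,7e-05,0.0002,0],[1,0,0,0,0],[1,0,0,0,0]]
  ]
}}

```text
t: 10.6
tcp_pos: [0.4353, 0.2497, 0.0906]
tool_rot: [0.317, 0.948, 0.0, 0.0]
force: [-0.6, -0.4, -5.2]
finger_gap: 0.71
gripper_force: 77.7
```

Emit:
{"method": "move_arm", "body": {
  "increments": [
    [[1,0.0005,7e-05,0,0],[1,0,0,0,0],[1,0,0,0,0]]
  ]
}}

```text
t: 10.9
tcp_pos: [0.4353, 0.2496, 0.0907]
tool_rot: [0.317, 0.948, -0.0, -0.0]
force: [0.1, -0.3, -4.6]
finger_gap: 0.713
gripper_force: 77.6
```

Emit:
{"method": "move_arm", "body": {
  "increments": [
    [[1,0.0004,6e-05,0,0],[1,0,0,0,0],[1,0,0,0,0]]
  ]
}}

```text
t: 11.2
tcp_pos: [0.4357, 0.2497, 0.0908]
tool_rot: [0.317, 0.948, 0.0, 0.0]
force: [0.2, 0.7, -4.9]
finger_gap: 0.709
gripper_force: 77.6
```

Emit:
{"method": "move_arm", "body": {
  "increments": [
    [[1,0.0004,6e-05,0,0],[1,0,0,0,0],[1,0,0,0,0]]
  ]
}}

```text
t: 11.5
tcp_pos: [0.4358, 0.2497, 0.0908]
tool_rot: [0.317, 0.948, -0.0, -0.0]
force: [-0.6, -0.4, -4.7]
finger_gap: 0.709
gripper_force: 77.6
```

Emit:
{"method": "move_arm", "body": {
  "increments": [
    [[1,0.0004,6e-05,0,0],[1,0,0,0,0],[1,0,0,0,0]]
  ]
}}

```text
t: 11.8
tcp_pos: [0.4359, 0.2497, 0.0908]
tool_rot: [0.317, 0.948, -0.0, -0.0]
force: [-2.3, -0.3, -2.9]
finger_gap: 0.71
gripper_force: 77.7
```

Emit:
{"method": "move_arm", "body": {
  "increments": [
    [[1,0.0004,6e-05,0,0],[1,0,0,0,0],[1,0,0,0,0]]
  ]
}}

```text
t: 12.1
tcp_pos: [0.4359, 0.2497, 0.0907]
tool_rot: [0.317, 0.948, -0.001, -0.001]
force: [-4.2, -1.2, -1.9]
finger_gap: 0.715
gripper_force: 77.9
```

Back stop touched: force rises with no further motion. Now toward the side stop.

Emit:
{"method": "move_arm", "body": {
  "increments": [
    [[1,-0.0005,0.0004,0.0002,0],[1,-7e-05,0.0005,0,0],[1,-7e-05,0.0005,0,0],[1,0,0,0,0],[1,0,0,0,0]]
  ]
}}

```text
t: 12.6
tcp_pos: [0.4358, 0.2512, 0.0909]
tool_rot: [0.317, 0.948, -0.0, -0.0]
force: [-4.1, -1.3, -4.4]
finger_gap: 0.707
gripper_force: 77.7
```

Emit:
{"method": "move_arm", "body": {
  "increments": [
    [[1,-7e-05,0.0005,0,0],[1,-7e-05,0.0005,0,0],[1,0,0,0,0],[1,0,0,0,0]]
  ]
}}

```text
t: 13.0
tcp_pos: [0.4357, 0.2522, 0.0909]
tool_rot: [0.317, 0.948, -0.0, -0.0]
force: [-4.2, -1.4, -5.0]
finger_gap: 0.711
gripper_force: 77.6
```

Emit:
{"method": "move_arm", "body": {
  "increments": [
    [[1,-7e-05,0.0005,0,0],[1,-7e-05,0.0004,0,0],[1,0,0,0,0],[1,0,0,0,0]]
  ]
}}

```text
t: 13.4
tcp_pos: [0.4356, 0.2531, 0.0909]
tool_rot: [0.317, 0.948, -0.0, -0.0]
force: [-4.7, -2.2, -5.0]
finger_gap: 0.709
gripper_force: 77.6
```

Emit:
{"method": "move_arm", "body": {
  "increments": [
    [[1,-7e-05,0.0004,0,0],[1,0,0,0,0],[1,0,0,0,0]]
  ]
}}

```text
t: 13.7
tcp_pos: [0.4355, 0.2535, 0.091]
tool_rot: [0.317, 0.948, -0.0, -0.0]
force: [-4.5, -1.9, -5.6]
finger_gap: 0.711
gripper_force: 77.6
```

Emit:
{"method": "move_arm", "body": {
  "increments": [
    [[1,-7e-05,0.0004,0,0],[1,0,0,0,0],[1,0,0,0,0]]
  ]
}}

```text
t: 14.0
tcp_pos: [0.4355, 0.2539, 0.0909]
tool_rot: [0.317, 0.948, -0.0, -0.0]
force: [-5.1, -1.2, -4.6]
finger_gap: 0.708
gripper_force: 77.6
```

Emit:
{"method": "move_arm", "body": {
  "increments": [
    [[1,-7e-05,0.0004,0,0],[1,0,0,0,0],[1,0,0,0,0]]
  ]
}}

```text
t: 14.3
tcp_pos: [0.4354, 0.2543, 0.091]
tool_rot: [0.317, 0.948, -0.0, -0.0]
force: [-4.9, -1.3, -4.6]
finger_gap: 0.705
gripper_force: 77.6
```

Emit:
{"method": "move_arm", "body": {
  "increments": [
    [[1,-7e-05,0.0004,0,0],[1,0,0,0,0],[1,0,0,0,0]]
  ]
}}

```text
t: 14.6
tcp_pos: [0.4353, 0.2546, 0.0909]
tool_rot: [0.317, 0.948, -0.0, -0.0]
force: [-5.0, -2.3, -4.6]
finger_gap: 0.712
gripper_force: 77.7
```

Emit:
{"method": "move_arm", "body": {
  "increments": [
    [[1,-7e-05,0.0004,0,0],[1,0,0,0,0],[1,0,0,0,0]]
  ]
}}

```text
t: 14.9
tcp_pos: [0.4352, 0.2548, 0.0909]
tool_rot: [0.317, 0.948, -0.001, -0.0]
force: [-4.5, -2.6, -5.1]
finger_gap: 0.712
gripper_force: 77.7
```

Emit:
{"method": "move_arm", "body": {
  "increments": [
    [[1,-7e-05,0.0004,0,0],[1,0,0,0,0],[1,0,0,0,0]]
  ]
}}

```text
t: 15.2
tcp_pos: [0.4351, 0.2549, 0.0909]
tool_rot: [0.317, 0.948, -0.001, -0.0]
force: [-3.7, -3.6, -4.3]
finger_gap: 0.708
gripper_force: 77.7
```

Both stops are touched. Next I'll seat the foot on the pan, then bring the push to about 7 N on each.

Emit:
{"method": "move_arm", "body": {
  "increments": [
    [[1,0,0,-0.0003,0],[1,0.0003,0.0005,0,0],[1,0,0,0,0],[1,0,0,0,0],[1,0,0,0,0]]
  ]
}}

```text
t: 15.7
tcp_pos: [0.4351, 0.255, 0.0907]
tool_rot: [0.317, 0.948, -0.001, -0.001]
force: [-6.1, -4.9, -2.2]
finger_gap: 0.711
gripper_force: 77.9
```

Emit:
{"method": "move_arm", "body": {
  "increments": [
    [[1,0.0002,0.0003,0,0],[1,0,0,0,0],[1,0,0,0,0],[1,0,0,0,0]]
  ]
}}

```text
t: 16.1
tcp_pos: [0.435, 0.2551, 0.0907]
tool_rot: [0.317, 0.948, -0.002, -0.001]
force: [-5.9, -6.4, -2.3]
finger_gap: 0.711
gripper_force: 78.0
```

Emit:
{"method": "move_arm", "body": {
  "increments": [
    [[1,0.0001,0.0003,0,0],[1,0,0,0,0],[1,0,0,0,0],[1,0,0,0,0]]
  ]
}}

```text
t: 16.5
tcp_pos: [0.435, 0.2551, 0.0907]
tool_rot: [0.317, 0.948, -0.002, -0.001]
force: [-6.3, -6.4, -1.0]
finger_gap: 0.71
gripper_force: 78.0
```

Emit:
{"method": "move_arm", "body": {
  "increments": [
    [[1,0,0,0,0],[1,0,0,0,0]]
  ]
}}

```text
t: 16.7
tcp_pos: [0.435, 0.2551, 0.0907]
tool_rot: [0.317, 0.948, -0.002, -0.001]
force: [-4.2, -6.9, -1.7]
finger_gap: 0.71
gripper_force: 78.0
```

Emit:
{"method": "move_arm", "body": {
  "increments": [
    [[1,0.0002,0.0003,0,0],[1,0,0,0,0],[1,0,0,0,0],[1,0,0,0,0]]
  ]
}}

```text
t: 17.1
tcp_pos: [0.435, 0.2552, 0.0907]
tool_rot: [0.317, 0.949, -0.002, -0.001]
force: [-4.8, -7.8, -1.0]
finger_gap: 0.711
gripper_force: 78.1
```

Emit:
{"method": "move_arm", "body": {
  "increments": [
    [[1,0,0,0,0],[1,0,0,0,0],[1,0,0,0,0]]
  ]
}}

```text
t: 17.4
tcp_pos: [0.435, 0.2552, 0.0907]
tool_rot: [0.317, 0.949, -0.002, -0.001]
force: [-6.0, -8.2, 0.6]
finger_gap: 0.712
gripper_force: 78.1
```

Emit:
{"method": "move_arm", "body": {
  "increments": [
    [[1,0,0,0,0],[1,0,0,0,0]]
  ]
}}

```text
t: 17.6
tcp_pos: [0.435, 0.2552, 0.0908]
tool_rot: [0.317, 0.949, -0.002, -0.001]
force: [-5.6, -6.7, -1.0]
finger_gap: 0.711
gripper_force: 78.1
```

Steady at about 6.5 to 7 N on each stop. Now relax the grip and open gradually.

Emit:
{"method": "move_arm", "body": {
  "increments": [
    [[1,0,0,0,0],[1,0,0,0,0],[1,0,0,0,0]]
  ],
  "newtons": 30
}}

```text
t: 17.9
tcp_pos: [0.4351, 0.2552, 0.0908]
tool_rot: [0.317, 0.949, -0.002, -0.001]
force: [-5.2, -7.5, -0.7]
finger_gap: 0.708
gripper_force: 78.1
```

Emit:
{"method": "move_arm", "body": {
  "increments": [
    [[-0.46,0,0,0,0],[-0.5,0,0,0,0],[-0.56,0,0,0,0],[-0.62,0,0,0,0],[-0.62,0,0,0,0]]
  ]
}}

```text
t: 18.4
tcp_pos: [0.4378, 0.2574, 0.0913]
tool_rot: [0.317, 0.948, 0.001, 0.001]
force: [-2.2, -2.1, 0.2]
finger_gap: 0.812
gripper_force: 1.5
```

Emit:
{"method": "move_arm", "body": {
  "increments": [
    [[-0.7,0,0,0,0],[-0.8,0,0,0,0],[-0.9,0,0,0,0],[-1,0,0,0,0],[-1,0,0,0,0],[-1,0,0,0,0],[-1,0,0,0,0]]
  ]
}}

```text
t: 19.1
tcp_pos: [0.4364, 0.257, 0.0907]
tool_rot: [0.317, 0.948, 0.0, 0.0]
force: [-0.8, 0.3, -0.7]
finger_gap: 1.002
gripper_force: 0.0
```

```bash
python3 - <<'E'
from h import *
st=manip.sense();print(st['tcp_pos'],st['force'],st['finger_gap'])
E
```

```text
[0.43643215 0.2570442  0.09072088] [-0.75248612  0.25845197 -0.71218233] 1.0024423159974716
```

Emit:
{"method": "move_arm", "body": {
  "increments": [
    [[-1,-0.001,-0.002,0,0],[-1,0,0,0.01,0],[-1,0,0,0.02,0],[-1,0,0,0.03,0],[-1,0,0,0.04,0],[-1,0,0,0.04,0],[-1,0,0,0.03,0],[-1,0,0,0,0]]
  ]
}}

```text
t: 19.9
tcp_pos: [0.438, 0.256, 0.2659]
tool_rot: [0.317, 0.948, 0.003, 0.005]
force: [0.1, 0.4, -0.6]
finger_gap: 1.002
gripper_force: 0.0
```

```bash
python3 - <<'E'
from h import *
s=wsnap();t=snap('scene')
P=np.array([.436,.2535,.05]);y=np.radians(8);X=np.array([np.cos(y),np.sin(y),0]);Y=np.array([-np.sin(y),np.cos(y),0])
m=cv2.inRange(cv2.cvtColor(s['img'],cv2.COLOR_RGB2HSV),(8,60,60),(25,255,255));m[:,:180]=0;m[:,330:]=0;m[260:]=0
c=max(cv2.findContours(m,0,1)[0],key=cv2.contourArea);(u,v),r=cv2.minEnclosingCircle(c);p=ray(s,u,v,.144)
print(u,v,r,'tin in pan',(p-P)@X,(p-P)@Y, np.linalg.norm(ray(s,u+r,v,.144)-ray(s,u-r,v,.144)))
o=np.zeros((384,790,3),np.uint8);o[:,:440]=s['img'][:,30:470,::-1];o[:350,440:]=cv2.resize(t['img'][130:230,140:240,::-1],(350,350),interpolation=2)
cv2.imwrite('pics/f.png',o)
for l in('dropper_bottle','cup','spool'):print(l,[np.round(a['xyz'],3) for a in manip.mark_of(l,'scene')[:1]])
E
```

```text
250.791259765625 174.2427215576172 36.25145721435547 tin in pan -0.002873889957825334 0.002949172995802163 0.05791243027446824
dropper_bottle [array([ 0.544, -0.418, -0.004])]
cup [array([0.538, 0.406, 0.   ])]
spool [array([ 0.54 ,  0.018, -0.001])]
```

View pics/f.png

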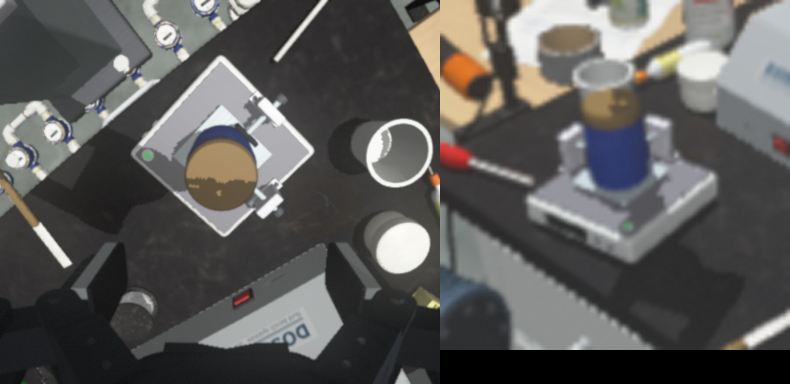

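The tin stands upright within the pan, its lid at wrist-crop (221,175), against both stops, and the cup, spool and bottle haven't moved. The rear finger was still pressing it into the corner when it lost contact. Handing in.

Emit:
{"method": "move_arm", "body": {
  "increments": [
    [[-1,0,0,0,0],[-1,0,0,0,0],[-1,0,0,0,0]]
  ]
}}

```text
t: 20.45
tcp_pos: [0.4351, 0.2549, 0.26]
tool_rot: [0.317, 0.948, -0.0, -0.001]
force: [0.3, -0.2, -0.3]
finger_gap: 1.002
gripper_force: 0.0
```

```bash
python3 -c "
from station import manip
print(manip.sign_off())"
```

```text
the job is handed in; nothing more can be done
None
```

The blue tin stands upright on the pan against both stops, pushed at about 6.5–7 N on each by the wrist force reading (pan drag included) and then let go; part of the slide to the stops was made with its foot eased just off the pan. The dropper bottle, cup and spool were not disturbed, and the job was handed in at about 20.5 s with no verdict returned.

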